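Zero the sprung length gauge and hold it out at its mark

TASK

Set the length gauge on the welding bench: while its rod is still fully home, press the recessed zero button all the way down with the tip of the scriber, then stand the scriber back upright in the hole of its wooden block and let go of it. Then grip the upright handle of the rod, pull the rod out against its spring until its pointer lines up with the steel marker on the rule, and finish while still holding it there, because the spring pulls it home as soon as it is let go. Leave the other things on the bench where they are.

Things in the scene. Friction and masses are not known exactly. Their poses are not given: they have to be found in the camera images.
- gauge: Length gauge, fixed to the bench: grey base plate 10 mm thick (its x -170 to +105, y -54 to +46 mm) with an aluminium readout housing (x 0 to 105, y -30 to +30, flat top at 60 mm, dark display). Origin on the bench under the middle of the face the rod comes out of; z up; the rod pulls out along the gauge's -x, from a bushing 24 mm wide that stands 12 mm out. A steel rule lies at y -38 mm.
- button_top (a point): Centre of the top of the black zero button, 12 mm in diameter, in a round hole 14 mm wide in the flat top of the readout housing, beyond the display as seen from the rod (gauge x +80 mm). Unpressed it lies 8 mm below the housing's top, 52 mm above the bench. It moves straight down.
- zero_button (a joint): Travel of the zero button in m: 0 up, 0.005 fully down; it springs back. About 1 N starts it moving and 5 N pushes it fully down.
- scriber_grip (a point): Middle of the handle of the scriber, a loose steel tool of about 60 g standing tip-down in the block: handle 18 mm in diameter, 56 mm long; below it a flange 26 mm in diameter, 6 mm thick; below that a round shank 6 mm in diameter, 36 mm long. This point is 72 mm above the tip, 36 mm above the flange's underside, 28 mm below the top; z points up along the tool.
- scriber_tip (a point): The lower end of the scriber's shank, on its axis (the blunt point is 4 mm wide).
- block_hole (a point): Centre of the mouth of the hole in the top of the scriber's wooden block, which is fixed, 64 x 64 mm, 50 mm tall. The hole is upright, 14 mm in diameter, right through. The shank goes down the hole and the flange rests on the block's top; the middle of the scriber's handle is then 86 mm above the bench.
- rod (a joint): How far the rod is pulled out, in m: 0 fully home, 0.100 its end stop (always beyond the marker). A spring pulls it home with about 4 N at the start, rising by 0.6 N for each 10 mm; nothing latches it.
- rod_grip (a point): On the axis of the upright black handle at the rod's outer end, 80 mm above the bench, a good height to grip. The handle is a cylinder 20 mm in diameter, its top at 100 mm. It stands on the level steel rod, 12 mm in diameter, axis at 40 mm. At home the handle's axis is 50 mm from the bushing's end. Axes parallel to the gauge's.
- pointer_tip (a point): Tip of the thin black pointer (4 mm wide) that sticks out of the handle's foot towards the rule, 29 mm to the gauge's -y side of the handle's axis and 30 mm above the bench. It moves with the rod, and is level with the handle's axis along the gauge's x.
- marker_top (a point): Centre of the top of the small dark steel marker block (10 mm along the rod, 14 mm across, 18 mm tall, top 30 mm above the bench) fixed on the rule. It marks the length to set, 45 to 80 mm of pull. Axes parallel to the gauge's: the pointer lines up when it is at the same place as this point along the gauge's x.
- offcut_mid (a point): Bystander: centre of a loose square steel tube offcut, 130 x 40 x 40 mm, lying on the bench.
- can_mid (a point): Bystander: centre of a loose grey spray can, 58 mm in diameter and 160 mm tall, standing on the bench.
- hammer: Bystander: a loose hammer lying on the bench beyond the gauge.
Things that resemble listed ones, but are neither listed nor needed, are in the scene too. What is shaped like the part that bears scriber_grip but orange is not meant. Several things look just like the part that bears block_hole: the one meant starts farthest to the robot's right.

How it is judged:
On the way, in this order (a step that is already met when the one before it is completed fails the run):
1. zero button pressed fully down with the scriber's tip, the rod still home (value of joint zero_button above 0.004 m and distance between scriber_tip and button_top below 0.008 m and value of joint rod below 0.004 m), for 0.1 s.
2. scriber standing back in its block, released, the rod still home (horizontal distance between scriber_grip and block_hole below 0.007 m and angle between scriber_grip's own z axis and vertical below 0.12 rad and height (world z) of scriber_grip below 0.09 m and contact force between the fingers and scriber below 0.1 N and value of joint rod below 0.004 m), for 0.2 s.
3. rod pulled out to the marker by the gripper and steady (x of pointer_tip in the frame of marker_top between -0.005 and 0.005 m and velocity of joint rod between -0.01 and 0.01 m/s and contact force between the fingers and rod above 2 N), for 0.4 s.
At the end, for the whole second after the job is handed in: The fingers hold the rod (over 2 N) with its pointer within 5 mm of the marker's centre along the rod, moving under 10 mm/s; the scriber stands released in its block (within 7 mm of the hole's axis, 0.12 rad of vertical, handle middle below 90 mm) (all of step 3 and horizontal distance between scriber_grip and block_hole below 0.007 m and angle between scriber_grip's own z axis and vertical below 0.12 rad and height (world z) of scriber_grip below 0.09 m and contact force between the fingers and scriber below 0.1 N); the arm keeps its last pose, push and grip.
It fails at once if a bystander was moved more than 30 mm (distance of any of offcut_mid, can_mid, hammer from where it was at the start of the episode above 0.03 m).
It also fails if it takes over 58 s, if anything falls off the work surface, if the arm or the gripper's body presses on something with over 40 N, if the wrist force passes 120 N, or if a joint passes its speed limit or range.

ROBOT

A 6-joint arm with a two-finger parallel gripper is mounted at the origin on the work surface. World frame = base frame: x ahead of the robot, y to its left, z up, the work surface at z = 0. Lengths are in m, angles in rad, forces in N, time in s.
With the tool pointing down it reaches from about 0.375 to 0.925 m from the base axis. Payload 5.7 kg.
Tool frame: the origin (TCP) lies midway between the tips of the shut fingers; the grasp point (between the pads) lies 19 mm behind it (bot.grip_depth is the distance from the TCP to the grasp point, in m); z points along the fingers, x is the direction in which the jaws open and shut, and the axes are right-handed (so a half turn about z gives the same grasp; the last joint's range is limited). The gripper opens to 88 mm and grips with 3 to 60 N. Pads are 20 mm wide; open, the fingers measure 115 mm over their backs; the gripper's body (75 mm by 178 mm) begins 61 mm behind the grasp point.
Start: joints at [-1.451, 0.359, 1.51, -0, 1.272, -0.115], TCP at [0.14, -0.584, 0.223] pointing down, gripper open.
Joint ranges: [-2.97, 2.97], [-1.01, 2.36], [0.21, 2.38], [-0.96, 4.11], [0.2, 2.71], [-2.98, 2.98]. Speed limits (rad/s): [2.39, 2.39, 3.14, 3.14, 3.14, 3.14].

INTERFACE

Orientations are given as a unit quaternion [w, x, y, z].
In Python, from station import bot, capture gives the robot as it stands. The module is installed in compiled form; this text tells all that it offers.
- The arm moves only by the tool arm_command, never from a script. Its argument "commands" is a list of rows, each a list of 3 entries, a list of its own where there are three numbers: the turn, a rotation vector about the tool's x, y, z as a fraction of full scale, then the shift along the tool's x, y, z as a fraction of full scale, then the closure, from -1 (fully open) to 1 (shut). In form: [[[wx, wy, wz], [x, y, z], hand], ...]. A call has exactly 5 rows; each row is the pose to reach, as a shift and turn from the pose measured when the call began, along the tool's axes at that moment; what a row does not reach only later rows make up. Full scale, the value 1, is 0.25 m for a shift and 0.5 rad for a turn. A row lasts 1/10 s, in which the tool goes at most 50 mm and 8.59 degrees, less where a joint would pass 70% of its speed; a pose out of reach is approached as far as the arm can. A call with a number of a shift or a turn outside -1 to 1 is refused whole. A call with a gripper value outside its range is refused whole. The fingers move at their own pace and stop on an object; "force" is the grip in N (left out, the last holds). Time passes only in rows, so rows that repeat a pose let the fingers close, or fill a call up. It gives the time, the measured TCP pose, the force and the opening at its end, in the units of the state.
- bot.state(): the state, without advancing time (a new reading comes with each control period).
- capture(name): name is "side" or "top" or "wrist"; returns a dict with "frame" (420x560x3 uint8, red, green, blue), "vfov" (degrees; the focal length in pixels is half the picture's height over the tangent of half this angle, whatever the lens; pixels are square), "cx", "cy" (the principal point, pixels), "k1" (the pictures are not rectified: a ray, as slopes to the right and down, at radius r is drawn at 1 + k1 r^2 times it, then the intrinsics apply), "pose" (4x4, takes a point from camera to world coordinates). Camera axes: x right, y down, z forward; pixel columns grow to the right and rows downward; lengths in m; the calibration is good to about 2 mm. A picture is of the moment at which its call begins. There is no depth.
- bot.finish_job(): hands the job in, once; it reports no verdict.
The state is a dict: "t": time; "qpos": joint angles; "joint_vel": joint speeds; "joint_efforts": joint torques, N m; "tcp_pos": TCP position; "tool_rot": TCP orientation; "wrist_force": force on the tool from outside, world axes, zero at the start; "torque": the same for the moment, N m; "opening": finger opening in m.
Only numpy, scipy, OpenCV 4.12 (cv2) and the standard library are available. Lean on these libraries where they do the work, as an engineer would, in place of code of your own. Each camera call takes 0.05 s, during which the arm holds its last target.

## Working session

There is one attempt and no reset: what is moved stays moved. The work goes in short steps, Python scripts to look and compute and a tool call to move; the robot and the scene stay as the last step left them, time stands still between calls to the robot, and variables do not carry over. Pictures are saved under pics/ and viewed, and the job is handed in when it is done.

Besides the shell and the picture viewer there is one more tool, called as name(argument=value, ...) on one line, values as JSON. arm_command: Moves the arm, as the interface text tells. Shift numbers are shares of 0.25 m and turn numbers shares of 0.5 rad, none past 1 either way. Its arguments: {"type":"object","properties":{"commands":{"type":"array"},"force":{"type":"number"}},"required":["commands"]}

```bash
mkdir -p pics
cat > h.py <<'E'
import numpy as np, cv2, pickle
def save(c,n):
    pickle.dump(c,open(n+'.pkl','wb')); cv2.imwrite('pics/'+n+'.png',cv2.cvtColor(c['frame'],cv2.COLOR_RGB2BGR))
def load(n): return pickle.load(open(n+'.pkl','rb'))
def K(c):
    f=c['frame'].shape[0]/2/np.tan(np.radians(c['vfov'])/2)
    return np.array([[f,0,c['cx']],[0,f,c['cy']],[0,0,1.]])
def ray(c,uv):
    p=cv2.undistortPointsIter(np.array(uv,float).reshape(-1,1,2),K(c),np.array([c['k1'],0,0,0,0.]),None,None,(3,100,1e-10)).reshape(-1,2)
    d=np.c_[p,np.ones(len(p))]@c['pose'][:3,:3].T
    return c['pose'][:3,3],d
def plane(c,uv,z):
    o,d=ray(c,uv); return o+d*((z-o[2])/d[:,2])[:,None]
def proj(c,P):
    P=np.atleast_2d(P).astype(float); T=np.linalg.inv(c['pose'])
    r=T[:3,:3]; 
    return cv2.projectPoints(P.reshape(-1,1,3),cv2.Rodrigues(r)[0],T[:3,3],K(c),np.array([c['k1'],0,0,0,0.]))[0].reshape(-1,2)
E
python3 - <<'E'
from station import bot,capture
from h import *
for n in ['side','top','wrist']:
    c=capture(n); save(c,n+'0'); print(n,c['vfov'],c['k1'],c['cx'],c['cy'],c['pose'].round(3).tolist())
print(bot.state())
E
```

```text
side 56.3945885964915 0.024453766074061477 274.18288267145357 204.23852947246377 [[0.982, -0.096, 0.161, 0.412], [-0.187, -0.532, 0.826, -0.739], [0.006, -0.841, -0.541, 0.602], [0.0, 0.0, 0.0, 1.0]]
top 51.19964554784082 -0.09828472831818637 281.0271677251264 213.40491002681117 [[0.008, -0.997, 0.072, 0.51], [-1.0, -0.008, 0.002, 0.026], [-0.002, -0.072, -0.997, 1.29], [0.0, 0.0, 0.0, 1.0]]
wrist 63.91988236038169 -0.0032153324603993814 277.7131677397569 209.48080533543424 [[0.233, -0.941, -0.245, 0.205], [-0.973, -0.226, -0.056, -0.567], [-0.003, 0.252, -0.968, 0.385], [0.0, 0.0, 0.0, 1.0]]
{'t': 0.15, 'qpos': array([-1.45107849e+00,  3.59363406e-01,  1.51118545e+00,  1.02958177e-05,
        1.27250411e+00, -1.15111752e-01]), 'joint_vel': array([-0.00039562,  0.00061816, -0.00371788, -0.00010518,  0.0001304 ,
       -0.00031124]), 'joint_efforts': array([ 9.07946032e-04, -5.15756536e+01, -2.71009219e+01,  6.75230962e-02,
        3.06095195e-02, -7.40577229e-05]), 'tcp_pos': array([ 0.13953099, -0.58299693,  0.22198788]), 'tool_rot': array([-5.18592669e-04,  7.85071222e-01, -6.19405072e-01, -5.14013609e-04]), 'wrist_force': array([-0.09509916, -0.68437349,  0.38320325]), 'torque': array([ 0.01749001, -0.02601758,  0.05306065]), 'opening': 0.08764120574565429}
```

View pics/side0.png

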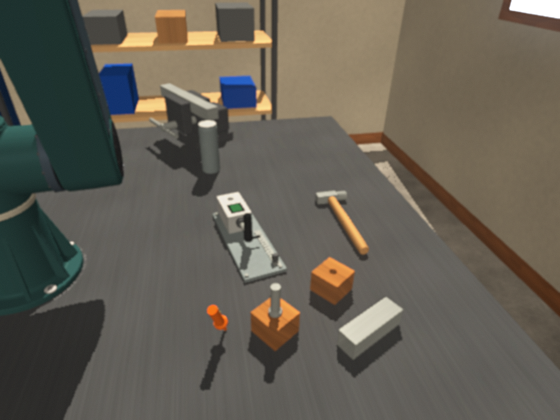

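View pics/top0.png

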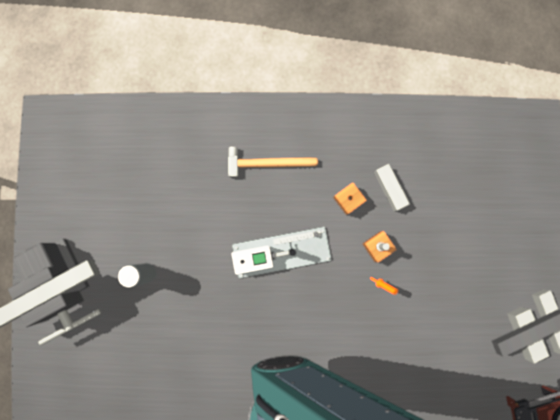

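View pics/wrist0.png

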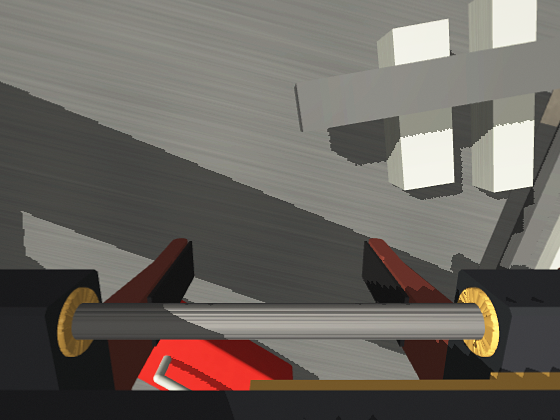

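Run:
```python
from h import *
a=cv2.imread('pics/top0.png')[170:310,220:420]
cv2.imwrite('pics/topz.png',cv2.resize(a,None,fx=4,fy=4,interpolation=cv2.INTER_CUBIC))
a=cv2.imread('pics/side0.png')[180:360,200:360]
cv2.imwrite('pics/sidez.png',cv2.resize(a,None,fx=3.3333,fy=3.33333,interpolation=cv2.INTER_CUBIC))
```

```text
(no output)
```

View pics/topz.png

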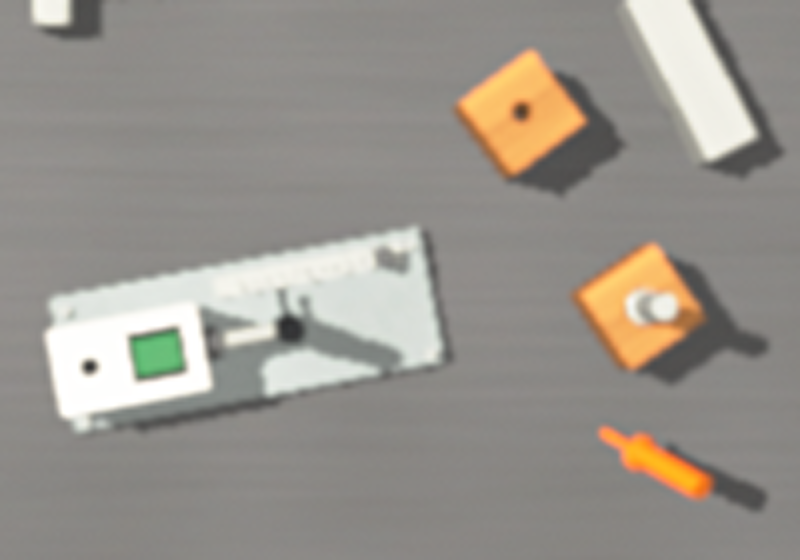

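View pics/sidez.png

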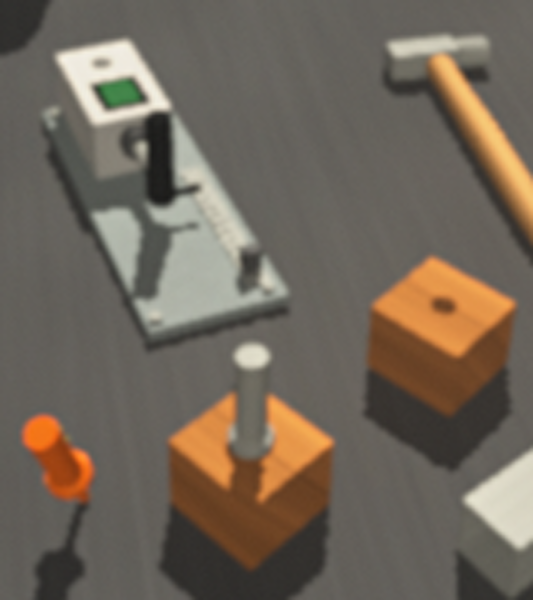

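Run:
```python
from h import *
t=load('top0'); s=load('side0')
T=lambda p:(np.array(p)+.5)/4-.5+[220,170]
S=lambda p:(np.array(p)+.5)/3.3333-.5+[200,180]
def show(n,zt,zs,z):
    a=plane(t,[T(zt)],z)[0] if zt else None; b=plane(s,[S(zs)],z)[0] if zs else None
    print(n,a,b)
show('button',(90,367),(101,62),.06)
show('handle top',(290,328),(159,116),.1)
show('marker',(390,256),(250,251),.03)
show('scriber top',(662,306),(252,353),.114)
show('flange', (640,306),(251,440),.053)
for p,q in zip([(655,243),(573,297),(630,370),(706,316)],[(0,0)]*4): show('blk',p,None,.05)
for q in [(252,570-70),(169,443),(332,443)]: show('blk',None,q,.05)
for p in [(46,334),(196,303),(212,388),(62,417)]: show('hous',p,None,.06)
for q in [(55,55),(130,40),(170,105),(97,122)]: show('hous',None,q,.06)
for p in [(49,297),(418,226),(447,362),(78,432)]: show('plate',p,None,.01)
```

```text
button [0.46403209 0.13683155 0.06      ] [0.46396798 0.13721146 0.06      ]
handle top [ 0.49304319 -0.00187884  0.1       ] [ 0.49247472 -0.00422389  0.1       ]
marker [ 0.5441521  -0.07507211  0.03      ] [ 0.5430213  -0.07319302  0.03      ]
scriber top [ 0.5094712  -0.25186494  0.114     ] [ 0.50936302 -0.25159916  0.114     ]
flange [ 0.50935112 -0.25056148  0.053     ] [ 0.50853949 -0.25542533  0.053     ]
blk [ 0.55409495 -0.26225447  0.05      ] None
blk [ 0.51547109 -0.20340049  0.05      ] None
blk [ 0.46410122 -0.2439082   0.05      ] None
blk [ 0.50246948 -0.29855874  0.05      ] None
blk None [ 0.50196278 -0.29254185  0.05      ]
blk None [ 0.46465922 -0.24670837  0.05      ]
blk None [ 0.55219474 -0.26287421  0.05      ]
hous [0.48675355 0.16800123 0.06      ] None
hous [0.50938927 0.06310479 0.06      ] None
hous [0.45020219 0.0513624  0.06      ] None
hous [0.42899321 0.15599994 0.06      ] None
hous None [0.42919258 0.15413011 0.06      ]
hous None [0.49011248 0.16666398 0.06      ]
hous None [0.50889256 0.06734722 0.06      ]
hous None [0.45330886 0.05467009 0.06      ]
plate [0.51274546 0.17196228 0.01      ] None
plate [ 0.56676037 -0.09711624  0.01      ] None
plate [ 0.46781793 -0.11849375  0.01      ] None
plate [0.4149509  0.14948859 0.01      ] None
```

```bash
cat >> h.py <<'E'
from scipy.spatial.transform import Rotation as R
def go(st,target,yaw=None):
    w,x,y,z=st['tool_rot']; r=R.from_quat([x,y,z,w])
    d=r.inv().apply(np.array(target)-st['tcp_pos'])
    X=r.as_matrix()[:,0]
    # desired orientation: straight down, tool x at yaw
    if yaw is None: yaw=np.arctan2(X[1],X[0])
    X=np.array([np.cos(yaw),np.sin(yaw),0]); Z=np.array([0,0,-1.]); M=np.c_[X,np.cross(Z,X),Z]
    rv=(r.inv()*R.from_matrix(M)).as_rotvec()
    print('t',round(st['t'],2),'tcp',st['tcp_pos'].round(4),'yaw',round(np.degrees(yaw),2),'F',st['wrist_force'].round(2),'open',round(st['opening'],4))
    print('shift',(d/.25).round(4),'turn',(rv/.5).round(4),'dist',np.linalg.norm(d).round(3))
E
python3 - <<'E'
from station import bot
from h import *
s=bot.state(); go(s,[.509,-.2515,.19],np.radians(-78.5))
E
```

```text
t 0.15 tcp [ 0.1395 -0.583   0.222 ] yaw -78.5 F [-0.1  -0.68  0.38] open 0.0876
shift [-0.9455 -1.7458  0.1296] turn [-0.0003  0.0029  0.0682] dist 0.497
```

arm_command(commands=[[[0, 0, 0.014], [-0.08, -0.15, 0.01], -1], [[0, 0, 0.028], [-0.18, -0.33, 0.02], -1], [[0, 0, 0.042], [-0.28, -0.52, 0.03], -1], [[0, 0, 0.056], [-0.38, -0.7, 0.05], -1], [[0, 0, 0.068], [-0.48, -0.88, 0.06], -1]])

```text
t: 0.65
tcp_pos: [0.3203, -0.4192, 0.2073]
tool_rot: [-0.001, 0.774, -0.633, -0.001]
wrist_force: [0.5, -0.6, -0.4]
opening: 0.0879
```

Run:
```python
from station import bot
from h import *
s=bot.state(); go(s,[.485,-.275,.21],np.radians(-78.5))
```

```text
t 0.65 tcp [ 0.3203 -0.4192  0.2073] yaw -78.5 F [ 0.55 -0.6  -0.42] open 0.0879
shift [-0.4344 -0.7604 -0.0101] turn [-0.0001  0.0037 -0.0014] dist 0.219
```

arm_command(commands=[[[0, 0, 0], [-0.09, -0.15, 0], -1], [[0, 0, 0], [-0.19, -0.33, -0.01], -1], [[0, 0, 0], [-0.29, -0.51, -0.01], -1], [[0, 0, 0], [-0.38, -0.67, -0.01], -1], [[0, 0, 0], [-0.434, -0.76, -0.01], -1]])

```text
t: 1.15
tcp_pos: [0.4872, -0.2724, 0.2099]
tool_rot: [-0.001, 0.775, -0.632, -0.001]
wrist_force: [-0.1, -1.6, 1.3]
opening: 0.0877
```

Run:
```python
from station import bot,capture
from h import *
c=capture('wrist'); save(c,'w1')
s=bot.state(); go(s,[.509,-.2515,.12],np.radians(-78.5)); go(s,[.509,-.2515,.067],np.radians(-78.5))
print(proj(c,[[.509,-.2515,.114],[.509,-.2515,.05]]))
```

```text
t 1.2 tcp [ 0.4891 -0.2708  0.2099] yaw -78.5 F [1.97 1.74 0.18] open 0.0876
shift [-0.0582 -0.0927  0.3599] turn [-0.0055  0.0067  0.0045] dist 0.094
t 1.2 tcp [ 0.4891 -0.2708  0.2099] yaw -78.5 F [1.97 1.74 0.18] open 0.0876
shift [-0.0575 -0.0921  0.5719] turn [-0.0055  0.0067  0.0045] dist 0.146
[[258.65444525 178.41843925]
 [262.57408152 167.64842901]]
```

View pics/w1.png

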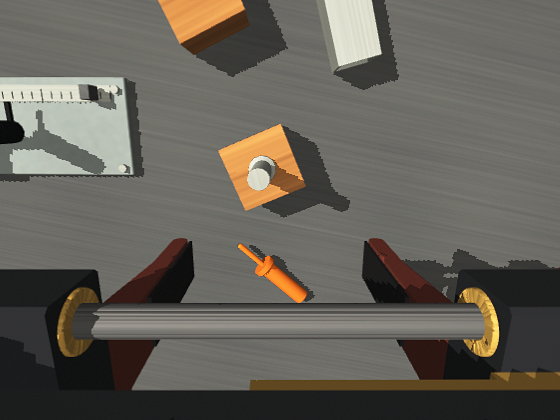

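arm_command(commands=[[[0, 0, 0], [-0.03, -0.046, 0.08], -1], [[0, 0, 0], [-0.058, -0.092, 0.2], -1], [[0, 0, 0], [-0.058, -0.092, 0.3], -1], [[0, 0, 0], [-0.058, -0.092, 0.32], -1], [[0, 0, 0], [-0.058, -0.092, 0.32], -1]])

```text
t: 1.7
tcp_pos: [0.5079, -0.2514, 0.1292]
tool_rot: [-0.002, 0.775, -0.632, -0.002]
wrist_force: [0.6, -0.8, 0.4]
opening: 0.0878
```

Run:
```python
from station import bot,capture
from h import *
c=capture('wrist'); save(c,'w2')
s=bot.state();  go(s,[.509,-.2515,.067],np.radians(-78.5))
print(proj(c,[[.509,-.2515,.114],[.509,-.2515,.05]]))
```

```text
t 1.75 tcp [ 0.5086 -0.252   0.1303] yaw -78.5 F [-0.12  0.55  0.88] open 0.0878
shift [-0.0009 -0.0012  0.2532] turn [-0.0049  0.007   0.0036] dist 0.063
[[280.06448426 244.68763652]
 [280.04844033 214.45940761]]
```

View pics/w2.png

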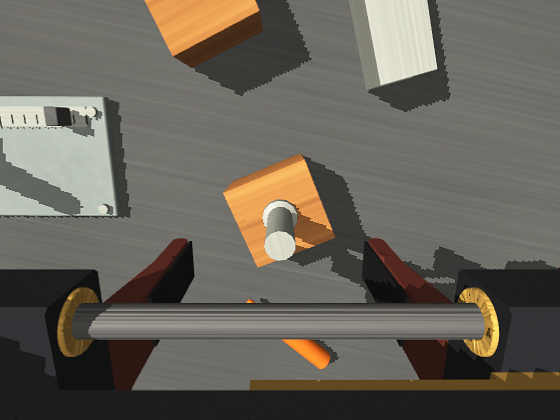

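arm_command(commands=[[[0, 0, 0], [0, 0, 0.1], -0.6], [[0, 0, 0], [0, 0, 0.2], -0.2], [[0, 0, 0], [0, 0, 0.252], 0], [[0, 0, 0], [0, 0, 0.252], 0], [[0, 0, 0], [0, 0, 0.252], 0.3]], force=30)

```text
t: 2.25
tcp_pos: [0.5093, -0.2524, 0.0683]
tool_rot: [-0.002, 0.775, -0.632, 0.0]
wrist_force: [0.0, -0.3, 0.4]
opening: 0.0514
```

arm_command(commands=[[[0, 0, 0], [0, 0, 0], 0.6], [[0, 0, 0], [0, 0, 0], 1], [[0, 0, 0], [0, 0, 0], 1], [[0, 0, 0], [0, 0, 0], 1], [[0, 0, 0], [0, 0, 0], 1]], force=30)

```text
t: 2.75
tcp_pos: [0.5095, -0.2525, 0.0686]
tool_rot: [-0.002, 0.775, -0.632, 0.0]
wrist_force: [-0.3, 0.1, 3.0]
opening: 0.0168
```

Run:
```python
from station import bot,capture
from h import *
s=bot.state();  go(s,[.509,-.2515,.067+.09],np.radians(-78.5))
c=capture('wrist'); save(c,'w3')
c=capture('side'); save(c,'s3')
```

```text
t 2.75 tcp [ 0.5095 -0.2525  0.0686] yaw -78.5 F [-0.32  0.12  2.97] open 0.0168
shift [-5.100e-03 -2.000e-04 -3.535e-01] turn [-0.0075  0.0044  0.0031] dist 0.088
```

View pics/w3.png

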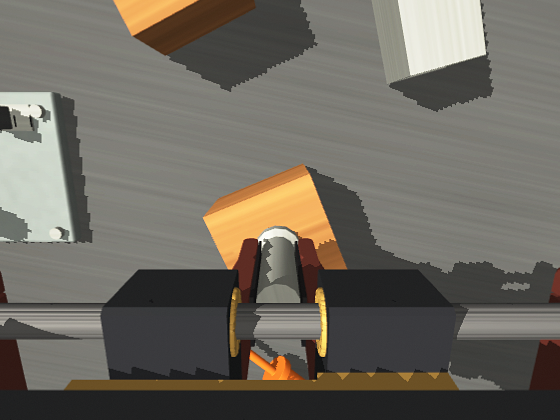

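View pics/s3.png

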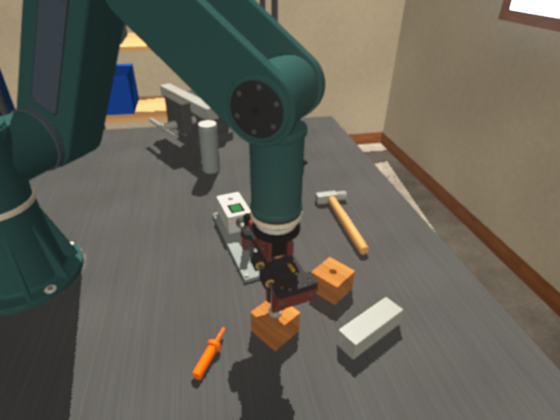

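arm_command(commands=[[[0, 0, 0], [0, 0, -0.06], 1], [[0, 0, 0], [0, 0, -0.18], 1], [[0, 0, 0], [0, 0, -0.32], 1], [[0, 0, 0], [0, 0, -0.44], 1], [[0, 0, 0], [0, 0, -0.5], 1]])

```text
t: 3.35
tcp_pos: [0.5101, -0.2535, 0.1962]
tool_rot: [-0.002, 0.775, -0.632, 0.002]
wrist_force: [0.5, -0.1, -0.5]
opening: 0.0171
```

Run:
```python
from station import bot,capture
from h import *
s=bot.state();  go(s,[.464,.1365,.19],np.radians(-78.5))
c=capture('side'); save(c,'s4')
```

```text
t 3.35 tcp [ 0.5101 -0.2535  0.1962] yaw -78.5 F [ 0.47 -0.07 -0.51] open 0.0171
shift [-1.5652 -0.1327  0.0255] turn [-0.0123 -0.0003  0.0032] dist 0.393
```

View pics/s4.png

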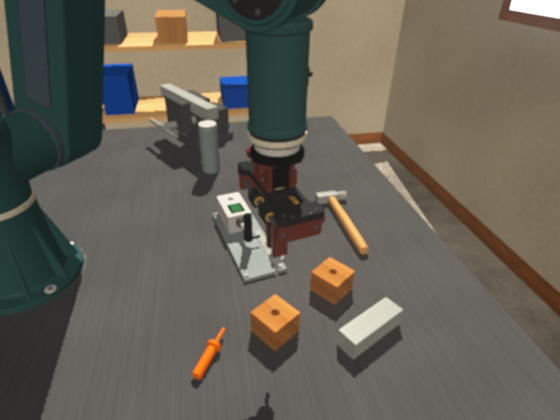

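arm_command(commands=[[[0, 0, 0], [-0.12, -0.01, 0], 1], [[0, 0, 0], [-0.29, -0.02, 0], 1], [[0, 0, 0], [-0.47, -0.04, 0], 1], [[0, 0, 0], [-0.65, -0.05, 0], 1], [[0, 0, 0], [-0.78, -0.066, 0], 1]])

```text
t: 3.9
tcp_pos: [0.4859, -0.0571, 0.1964]
tool_rot: [-0.002, 0.775, -0.632, 0.002]
wrist_force: [0.1, -0.2, -1.6]
opening: 0.0169
```

Run:
```python
from station import bot,capture
from h import *
s=bot.state();  go(s,[.464,.1365,.19],np.radians(-78.5))
c=load('s4'); a=cv2.cvtColor(c['frame'],cv2.COLOR_RGB2BGR)[285:350,240:310]
cv2.imwrite('pics/s4z.png',cv2.resize(a,None,fx=8,fy=8,interpolation=cv2.INTER_CUBIC))
```

```text
t 3.9 tcp [ 0.4859 -0.0571  0.1964] yaw -78.5 F [ 0.09 -0.24 -1.55] open 0.0169
shift [-0.7763 -0.0699  0.0258] turn [-0.0115 -0.0006  0.0042] dist 0.195
```

View pics/s4z.png

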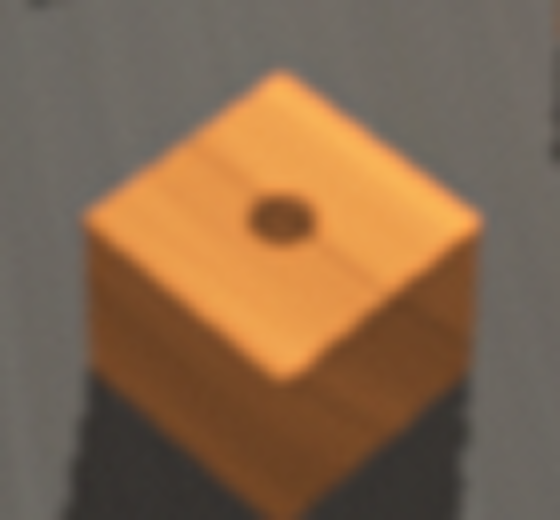

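arm_command(commands=[[[0, 0, 0], [-0.12, -0.01, 0], 1], [[0, 0, 0], [-0.29, -0.025, 0], 1], [[0, 0, 0], [-0.47, -0.04, 0], 1], [[0, 0, 0], [-0.65, -0.06, 0], 1], [[-0.0115, 0, 0], [-0.776, -0.07, 0], 1]])

```text
t: 4.4
tcp_pos: [0.4626, 0.1388, 0.1956]
tool_rot: [0.0, 0.775, -0.632, -0.001]
wrist_force: [0.5, -0.6, -0.7]
opening: 0.017
```

arm_command(commands=[[[0, 0, 0], [0, 0, 0], 1], [[0, 0, 0], [0, 0, 0], 1], [[0, 0, 0], [0, 0, 0], 1], [[0, 0, 0], [0, 0, 0], 1], [[0, 0, 0], [0, 0, 0], 1]])

```text
t: 4.9
tcp_pos: [0.4628, 0.1377, 0.1955]
tool_rot: [0.001, 0.775, -0.632, -0.001]
wrist_force: [-0.2, 0.3, -0.4]
opening: 0.0166
```

Run:
```python
from station import bot,capture
from h import *
print('hole',plane(load('s4'),[[274.8,311.9]],.05))
s=bot.state();  go(s,[.464,.1368,.13],np.radians(-78.5))
for n in ['side','wrist','top']:
    c=capture(n); save(c,n[0]+'5')
c=load('s5');p=proj(c,[.464,.1368,.06])[0].astype(int);print(p);a=cv2.cvtColor(c['frame'],cv2.COLOR_RGB2BGR)[130:260,170:300]
cv2.imwrite('pics/s5z.png',cv2.resize(a,None,fx=4.5,fy=4.5,interpolation=cv2.INTER_CUBIC))
```

```text
hole [[ 0.50868812 -0.25330735  0.05      ]]
t 4.9 tcp [0.4628 0.1377 0.1955] yaw -78.5 F [-0.18  0.35 -0.43] open 0.0166
shift [ 0.0047 -0.0045  0.2622] turn [0.003  0.0004 0.0026] dist 0.066
[229 198]
```

View pics/s5z.png

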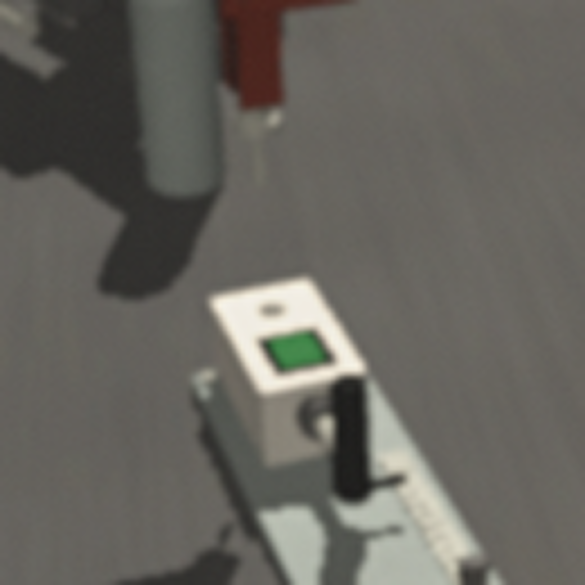

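View pics/w5.png

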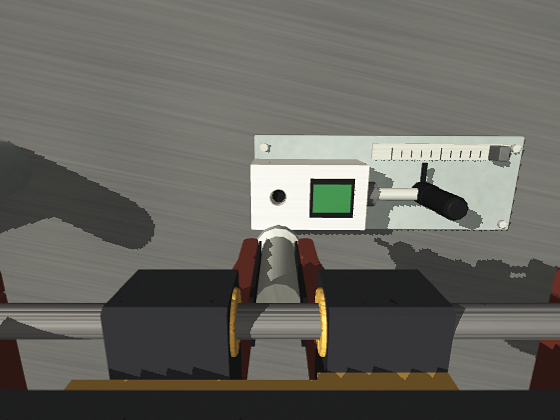

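Run:
```python
from h import *
c=load('w5')
a=cv2.cvtColor(c['frame'],cv2.COLOR_RGB2BGR)[125:240,240:530]
cv2.imwrite('pics/w5z.png',cv2.resize(a,None,fx=2.75,fy=2.75,interpolation=cv2.INTER_CUBIC))
print('hole',plane(c,[[278.5,197]],.06), 'handle',plane(c,[[456,208]],.1))
print('corners',plane(c,[[250.5,163.5],[363,164],[367,228.5],[250,228]],.06))
```

```text
hole [[0.46439718 0.13867172 0.06      ]] handle [[0.49267232 0.00098395 0.1       ]]
corners [[0.4891227  0.16903838 0.06      ]
 [0.50870387 0.07149122 0.06      ]
 [0.45159883 0.05207418 0.06      ]
 [0.43017812 0.15867473 0.06      ]]
```

View pics/w5z.png

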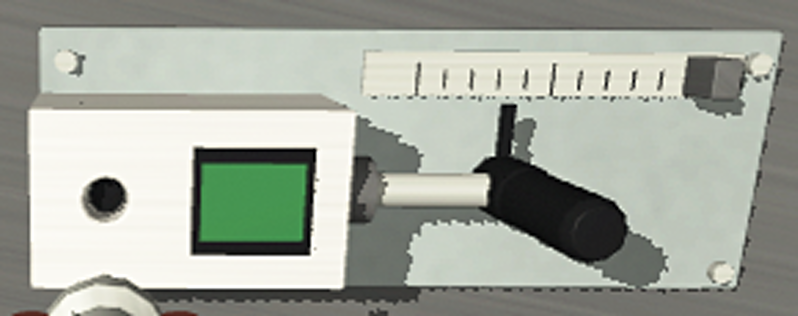

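Run:
```python
from station import bot
from h import *
s=bot.state();  go(s,[.464,.138,.118],np.radians(-78.5))
```

```text
t 5.05 tcp [0.4627 0.1382 0.1956] yaw -78.5 F [ 0.31 -0.55 -0.92] open 0.0171
shift [ 0.0018 -0.0052  0.3106] turn [0.0026 0.0006 0.0039] dist 0.078
```

arm_command(commands=[[[0, 0, 0], [0.002, -0.005, 0.08], 1], [[0, 0, 0], [0.002, -0.005, 0.18], 1], [[0, 0, 0], [0.002, -0.005, 0.26], 1], [[0, 0, 0], [0.002, -0.005, 0.31], 1], [[0, 0, 0], [0.002, -0.005, 0.31], 1]])

```text
t: 5.55
tcp_pos: [0.4627, 0.1375, 0.1167]
tool_rot: [0.002, 0.775, -0.632, -0.002]
wrist_force: [-0.1, 0.4, -0.4]
opening: 0.0171
```

Run:
```python
from station import bot,capture
from h import *
s=bot.state();  go(s,[.464,.138,.099],np.radians(-78.5))
for n in ['side','wrist']:
    c=capture(n); save(c,n[0]+'6')
c=load('s6');print(proj(c,[[.464,.138,.06],[.464,.138,.114]]));a=cv2.cvtColor(c['frame'],cv2.COLOR_RGB2BGR)[150:240,190:280]
cv2.imwrite('pics/s6z.png',cv2.resize(a,None,fx=6.5,fy=6.5,interpolation=cv2.INTER_CUBIC))
```

```text
t 5.55 tcp [0.4627 0.1375 0.1167] yaw -78.5 F [-0.06  0.39 -0.45] open 0.0171
shift [-0.001  -0.0061  0.0706] turn [0.0096 0.001  0.0028] dist 0.018
[[229.93427449 198.09254032]
 [228.76228368 180.06020163]]
```

View pics/s6z.png

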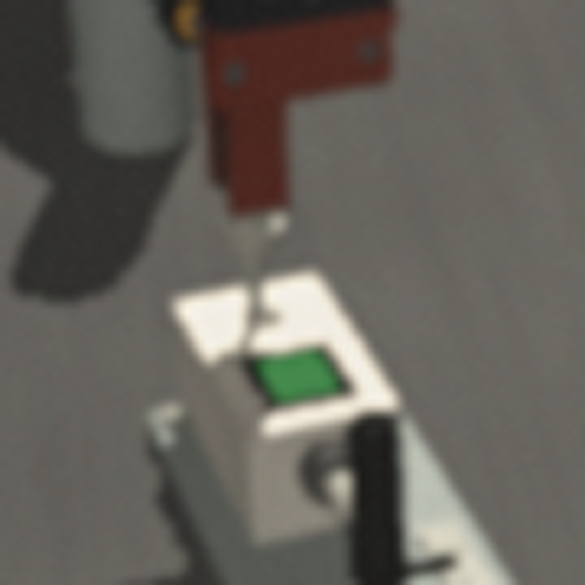

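View pics/w6.png

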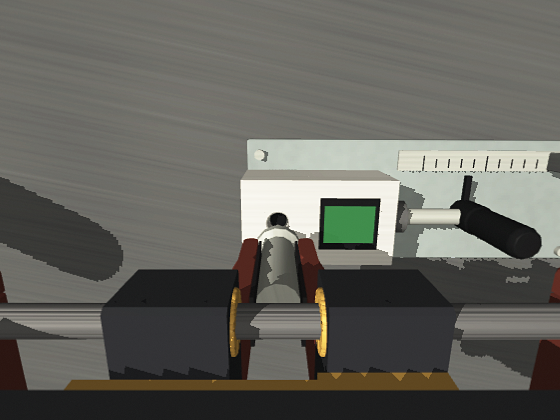

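arm_command(commands=[[[0, 0, 0], [-0.001, -0.007, 0], 1], [[0, 0, 0], [-0.001, -0.007, 0.02], 1], [[0, 0, 0], [-0.001, -0.007, 0.038], 1], [[0, 0, 0], [-0.001, -0.007, 0.05], 1], [[0, 0, 0], [-0.001, -0.007, 0.05], 1]])

```text
t: 6.15
tcp_pos: [0.4658, 0.1384, 0.1056]
tool_rot: [0.001, 0.775, -0.632, -0.001]
wrist_force: [-0.5, 0.9, 1.0]
opening: 0.017
```

Run:
```python
from station import bot,capture
from h import *
s=bot.state();  go(s,[.464,.138,.099],np.radians(-78.5))
for n in ['side','wrist']:
    c=capture(n); save(c,n[0]+'7')
c=load('s7');a=cv2.cvtColor(c['frame'],cv2.COLOR_RGB2BGR)[150:240,190:280]
cv2.imwrite('pics/s7z.png',cv2.resize(a,None,fx=6.5,fy=6.5,interpolation=cv2.INTER_CUBIC))
```

```text
t 6.15 tcp [0.4658 0.1384 0.1056] yaw -78.5 F [-0.46  0.87  0.96] open 0.017
shift [0.0001 0.0072 0.0262] turn [0.0031 0.0006 0.0034] dist 0.007
```

View pics/s7z.png

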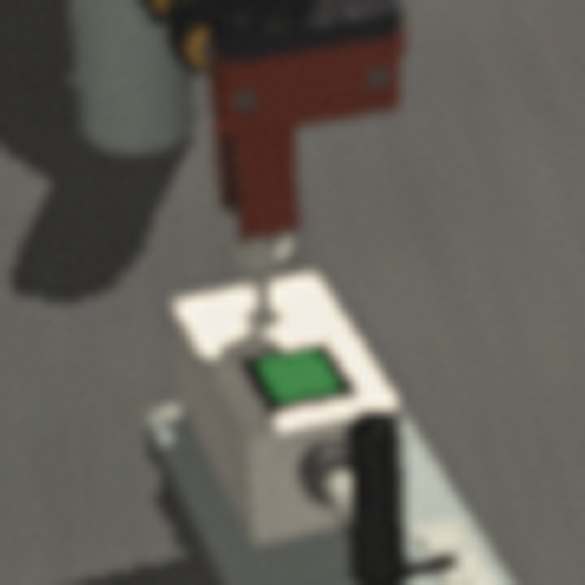

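View pics/w7.png

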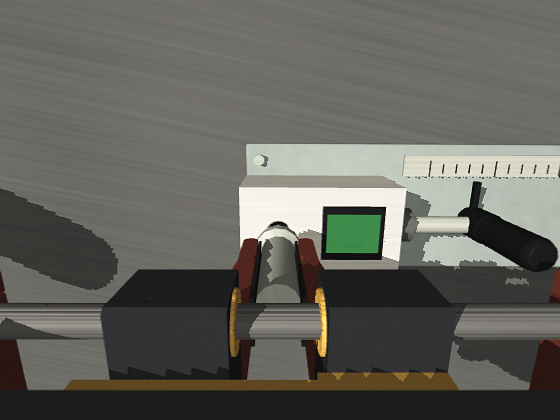

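arm_command(commands=[[[0, 0, 0], [0, 0.003, 0.01], 1], [[0, 0, 0], [0, 0.003, 0.018], 1], [[0, 0, 0], [0, 0.003, 0.024], 1], [[0, 0, 0], [0, 0.003, 0.026], 1], [[0, 0, 0], [0, 0.003, 0.026], 1]])

```text
t: 6.75
tcp_pos: [0.466, 0.1384, 0.1004]
tool_rot: [-0.0, 0.775, -0.632, 0.0]
wrist_force: [-2.3, -0.3, 13.0]
opening: 0.017
```

Run:
```python
from station import bot,capture
from h import *
s=bot.state();  go(s,[.464,.138,.099],np.radians(-78.5))
```

```text
t 6.75 tcp [0.466  0.1384 0.1004] yaw -78.5 F [-2.27 -0.3  12.95] open 0.017
shift [0.0001 0.0081 0.0056] turn [-0.0007  0.0004  0.0034] dist 0.002
```

arm_command(commands=[[[0, 0, 0], [0, 0, 0.004], 1], [[0, 0, 0], [0, 0, 0.004], 1], [[0, 0, 0], [0, 0, 0.004], 1], [[0, 0, 0], [0, 0, 0.004], 1], [[0, 0, 0], [0, 0, 0.004], 1]])

```text
t: 7.25
tcp_pos: [0.4661, 0.1385, 0.1004]
tool_rot: [-0.0, 0.775, -0.632, 0.0]
wrist_force: [-3.2, -1.0, 13.2]
opening: 0.0167
```

Run:
```python
from station import bot,capture
from h import *
s=bot.state();  go(s,[.464,.138,.2],np.radians(-78.5))
for n in ['side']:
    c=capture(n); save(c,n[0]+'8')
c=load('s8');a=cv2.cvtColor(c['frame'],cv2.COLOR_RGB2BGR)[150:240,190:280]
cv2.imwrite('pics/s8z.png',cv2.resize(a,None,fx=6.5,fy=6.5,interpolation=cv2.INTER_CUBIC))
```

```text
t 7.25 tcp [0.4661 0.1385 0.1004] yaw -78.5 F [-3.18 -1.02 13.18] open 0.0167
shift [ 1.000e-04  8.300e-03 -3.984e-01] turn [-0.0019  0.0004  0.0035] dist 0.1
```

View pics/s8z.png

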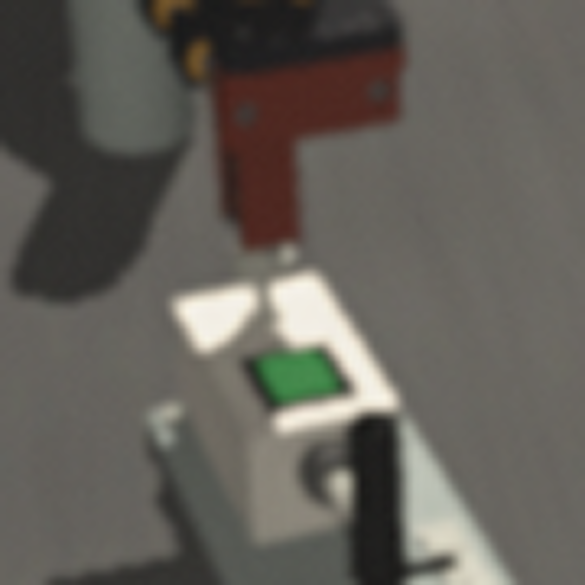

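arm_command(commands=[[[0, 0, 0], [0, 0.006, -0.04], 1], [[0, 0, 0], [0, 0.006, -0.12], 1], [[0, 0, 0], [0, 0.006, -0.24], 1], [[0, 0, 0], [0, 0.006, -0.35], 1], [[0, 0, 0], [0, 0.006, -0.4], 1]])

```text
t: 7.8
tcp_pos: [0.4653, 0.1382, 0.2027]
tool_rot: [-0.001, 0.775, -0.632, 0.001]
wrist_force: [0.2, 0.1, -1.0]
opening: 0.0168
```

Run:
```python
from station import bot,capture
from h import *
s=bot.state();  go(s,[.509,-.2525,.195],np.radians(-78.5))
for n in ['side','wrist']:
    c=capture(n); save(c,n[0]+'9')
c=load('s9');a=cv2.cvtColor(c['frame'],cv2.COLOR_RGB2BGR)[120:240,190:310]
cv2.imwrite('pics/s9z.png',cv2.resize(a,None,fx=5,fy=5,interpolation=cv2.INTER_CUBIC))
```

```text
t 7.8 tcp [0.4653 0.1382 0.2027] yaw -78.5 F [ 0.18  0.1  -0.99] open 0.0168
shift [1.5662 0.1432 0.0303] turn [-0.007  -0.      0.0037] dist 0.393
```

View pics/s9z.png

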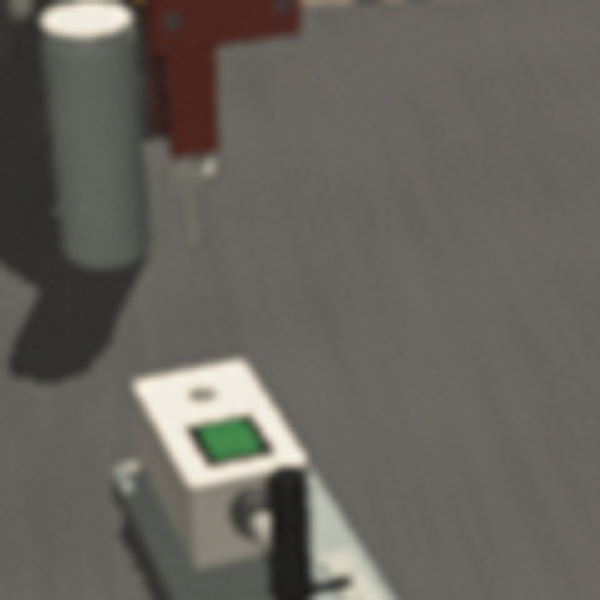

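View pics/w9.png

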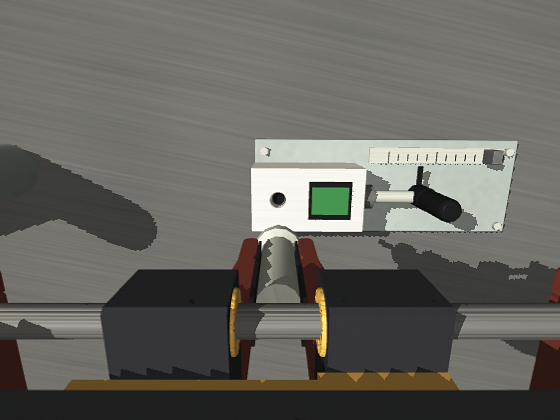

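arm_command(commands=[[[0, 0, 0], [0.12, 0.01, 0.01], 1], [[0, 0, 0], [0.29, 0.026, 0.015], 1], [[0, 0, 0], [0.47, 0.043, 0.02], 1], [[0, 0, 0], [0.65, 0.06, 0.02], 1], [[0, 0, 0], [0.78, 0.071, 0.02], 1]])

```text
t: 8.4
tcp_pos: [0.4865, -0.0585, 0.1959]
tool_rot: [-0.001, 0.775, -0.632, 0.001]
wrist_force: [0.1, 0.4, -0.8]
opening: 0.0166
```

Run:
```python
from station import bot,capture
from h import *
s=bot.state();  go(s,[.509,-.2525,.195],np.radians(-78.5))
```

```text
t 8.4 tcp [ 0.4865 -0.0585  0.1959] yaw -78.5 F [ 0.07  0.43 -0.83] open 0.0166
shift [0.7785 0.0672 0.0029] turn [-0.0046  0.001   0.002 ] dist 0.195
```

arm_command(commands=[[[0, 0, 0], [0.12, 0.01, 0], 1], [[0, 0, 0], [0.29, 0.026, 0], 1], [[0, 0, 0], [0.47, 0.04, 0], 1], [[0, 0, 0], [0.65, 0.056, 0], 1], [[-0.005, 0.001, 0], [0.779, 0.067, 0], 1]])

```text
t: 8.9
tcp_pos: [0.5083, -0.255, 0.1943]
tool_rot: [0.0, 0.774, -0.633, -0.001]
wrist_force: [0.1, 0.7, -0.8]
opening: 0.0169
```

arm_command(commands=[[[0, 0, 0], [0, 0, 0.05], 1], [[0, 0, 0], [0, 0, 0.15], 1], [[0, 0, 0], [0, 0, 0.23], 1], [[0, 0, 0], [0, 0, 0.26], 1], [[0, 0, 0], [0, 0, 0.26], 1]])

```text
t: 9.4
tcp_pos: [0.5065, -0.2533, 0.1272]
tool_rot: [0.001, 0.774, -0.633, -0.003]
wrist_force: [-1.3, -0.1, 0.1]
opening: 0.0168
```

Run:
```python
from station import bot,capture
from h import *
s=bot.state();  go(s,[.509,-.2525,.0685],np.radians(-78.5))
for n in ['side','wrist']:
    c=capture(n); save(c,n[0]+'10')
c=load('s10');a=cv2.cvtColor(c['frame'],cv2.COLOR_RGB2BGR)[260:350,230:320]
cv2.imwrite('pics/s10z.png',cv2.resize(a,None,fx=6.5,fy=6.5,interpolation=cv2.INTER_CUBIC))
```

```text
t 9.4 tcp [ 0.5065 -0.2533  0.1272] yaw -78.5 F [-1.29 -0.07  0.05] open 0.0168
shift [-1.000e-04 -1.150e-02  2.347e-01] turn [0.0101 0.0086 0.0005] dist 0.059
```

View pics/s10z.png

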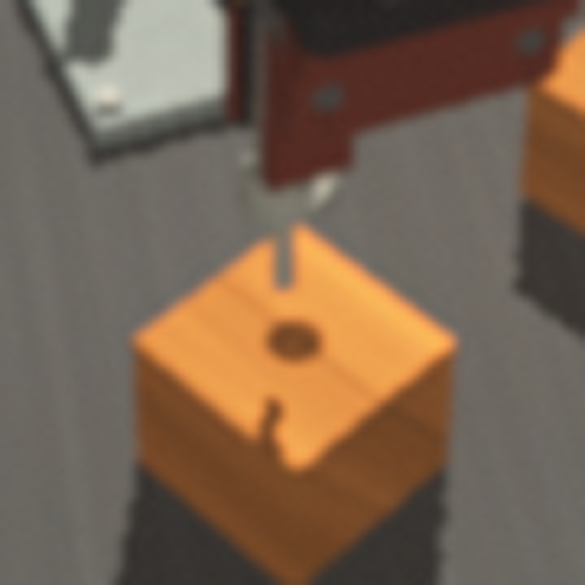

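View pics/w10.png

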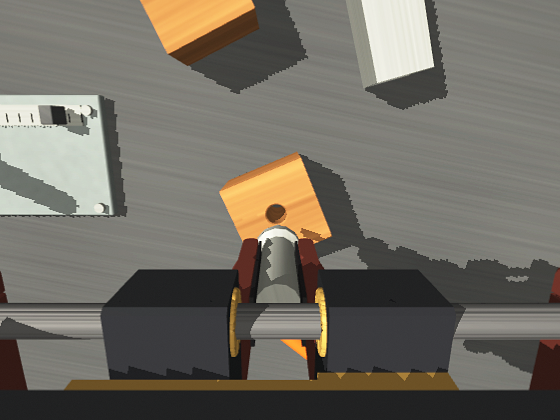

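arm_command(commands=[[[0.01, 0.008, 0], [0, -0.012, 0], 1], [[0.01, 0.008, 0], [0, -0.012, 0.02], 1], [[0.01, 0.008, 0], [0, -0.012, 0.045], 1], [[0.01, 0.008, 0], [0, -0.012, 0.06], 1], [[0.01, 0.008, 0], [0, -0.012, 0.06], 1]])

```text
t: 10.0
tcp_pos: [0.5106, -0.2536, 0.1136]
tool_rot: [-0.0, 0.774, -0.633, 0.001]
wrist_force: [0.1, -0.1, -1.0]
opening: 0.0171
```

Run:
```python
from station import bot,capture
from h import *
s=bot.state();  go(s,[.509,-.2525,.0685],np.radians(-78.5))
for n in ['side']:
    c=capture(n); save(c,n[0]+'11')
c=load('s11');a=cv2.cvtColor(c['frame'],cv2.COLOR_RGB2BGR)[260:350,230:320]
cv2.imwrite('pics/s11z.png',cv2.resize(a,None,fx=6.5,fy=6.5,interpolation=cv2.INTER_CUBIC))
```

```text
t 10.0 tcp [ 0.5106 -0.2536  0.1136] yaw -78.5 F [ 0.07 -0.14 -1.  ] open 0.0171
shift [-0.0058  0.0057  0.1802] turn [-0.004  -0.0037  0.0004] dist 0.045
```

View pics/s11z.png

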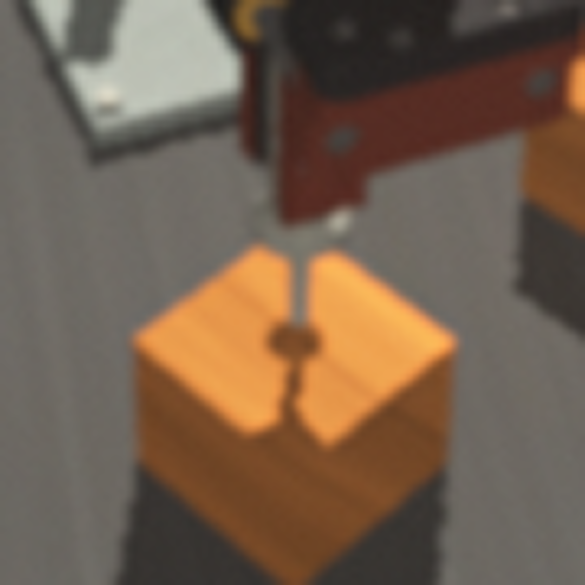

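arm_command(commands=[[[0, 0, 0], [-0.003, 0.006, 0.01], 1], [[0, 0, 0], [-0.003, 0.006, 0.05], 1], [[0, 0, 0], [-0.003, 0.006, 0.1], 1], [[0, 0, 0], [-0.003, 0.006, 0.15], 1], [[0, 0, 0], [-0.003, 0.006, 0.174], 1]])

```text
t: 10.55
tcp_pos: [0.5082, -0.2527, 0.0684]
tool_rot: [-0.0, 0.774, -0.633, 0.0]
wrist_force: [-2.8, 2.4, 34.5]
opening: 0.0171
```

Run:
```python
from station import bot,capture
from h import *
s=bot.state();  go(s,[.509,-.2525,.0685],np.radians(-78.5))
for n in ['side']:
    c=capture(n); save(c,n[0]+'12')
c=load('s12');a=cv2.cvtColor(c['frame'],cv2.COLOR_RGB2BGR)[260:350,230:320]
cv2.imwrite('pics/s12z.png',cv2.resize(a,None,fx=6.5,fy=6.5,interpolation=cv2.INTER_CUBIC))
```

```text
t 10.55 tcp [ 0.5082 -0.2527  0.0684] yaw -78.5 F [-2.81  2.39 34.5 ] open 0.0171
shift [-0.0002 -0.0033 -0.0004] turn [-0.0006 -0.0004  0.0002] dist 0.001
```

View pics/s12z.png

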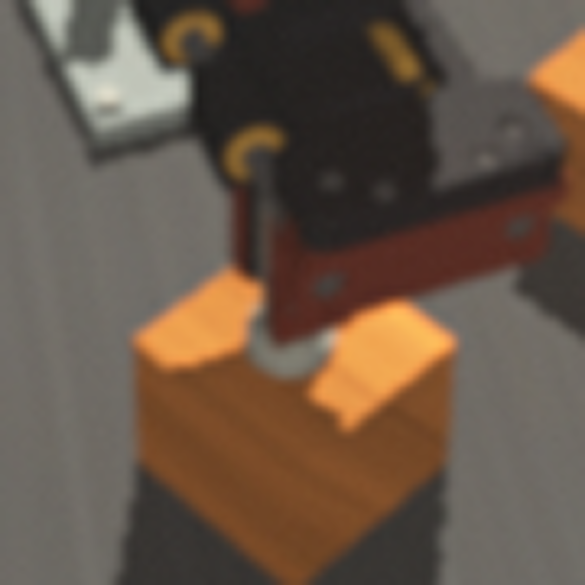

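arm_command(commands=[[[0, 0, 0], [0, 0, -0.003], 1], [[0, 0, 0], [0, 0, -0.003], 0.2], [[0, 0, 0], [0, 0, -0.003], -0.2], [[0, 0, 0], [0, 0, -0.003], -0.5], [[0, 0, 0], [0, 0, -0.003], -0.5]])

```text
t: 11.1
tcp_pos: [0.5085, -0.2529, 0.0696]
tool_rot: [-0.0, 0.774, -0.633, 0.0]
wrist_force: [-0.6, -0.1, -0.8]
opening: 0.0456
```

arm_command(commands=[[[0, 0, 0], [0, 0, -0.03], -0.5], [[0, 0, 0], [0, 0, -0.12], -0.5], [[0, 0, 0], [0, 0, -0.25], -0.5], [[0, 0, 0], [0, 0, -0.36], -0.5], [[0, 0, 0], [0, 0, -0.4], -0.5]])

```text
t: 11.6
tcp_pos: [0.5101, -0.2539, 0.173]
tool_rot: [-0.0, 0.774, -0.633, 0.003]
wrist_force: [0.1, -0.9, -0.1]
opening: 0.0658
```

Run:
```python
from station import bot,capture
from h import *
s=bot.state();  go(s,[.4925,-.003,.18],np.radians(-78.5))
for n in ['side','wrist']:
    c=capture(n); save(c,n[0]+'13')
```

```text
t 11.6 tcp [ 0.5101 -0.2539  0.173 ] yaw -78.5 F [ 0.07 -0.9  -0.13] open 0.0658
shift [-0.9971 -0.1315 -0.0318] turn [-0.0093 -0.0089  0.0003] dist 0.252
```

View pics/s13.png

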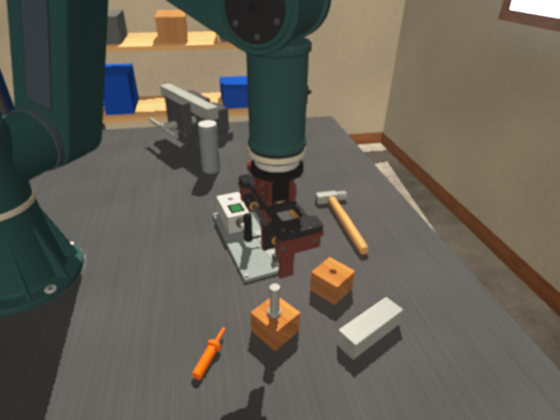

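View pics/w13.png

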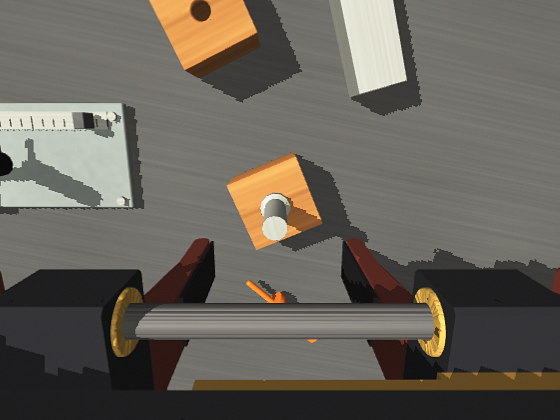

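arm_command(commands=[[[0, 0, 0], [-0.15, -0.02, 0], 0], [[0, 0, 0], [-0.34, -0.045, 0], 0], [[0, 0, 0], [-0.54, -0.07, 0], 0], [[-0.005, -0.005, 0], [-0.74, -0.1, 0], 0], [[-0.009, -0.009, 0], [-0.92, -0.12, 0], 0]])

```text
t: 12.2
tcp_pos: [0.4914, -0.02, 0.1691]
tool_rot: [0.001, 0.774, -0.633, -0.002]
wrist_force: [0.7, 1.1, -0.2]
opening: 0.044
```

Run:
```python
from station import bot,capture
from h import *
s=bot.state();  go(s,[.4925,-.0025,.12],np.radians(-78.5))
```

```text
t 12.2 tcp [ 0.4914 -0.02    0.1691] yaw -78.5 F [ 0.73  1.05 -0.15] open 0.044
shift [-0.0673 -0.0188  0.1967] turn [ 0.0068  0.0049 -0.0003] dist 0.052
```

arm_command(commands=[[[0.005, 0.005, 0], [-0.05, -0.015, 0.05], 0], [[0.005, 0.005, 0], [-0.067, -0.019, 0.12], 0], [[0.005, 0.005, 0], [-0.067, -0.019, 0.18], 0], [[0.005, 0.005, 0], [-0.067, -0.019, 0.19], 0], [[0.005, 0.005, 0], [-0.067, -0.019, 0.19], 0]])

```text
t: 12.7
tcp_pos: [0.4914, -0.0024, 0.1204]
tool_rot: [0.001, 0.774, -0.633, -0.002]
wrist_force: [-0.5, -0.4, -0.0]
opening: 0.0436
```

Run:
```python
from station import bot,capture
from h import *
c=capture('wrist'); save(c,'w14')
s=bot.state();  go(s,[.4925,-.0025,.062],np.radians(-78.5))
print(proj(c,[[.4925,-.0025,.1]]))
```

```text
t 12.75 tcp [ 0.4921 -0.0027  0.1212] yaw -78.5 F [-0.1  -0.07 -0.51] open 0.0438
shift [-2.000e-04 -2.200e-03  2.367e-01] turn [ 0.0045  0.0009 -0.001 ] dist 0.059
[[279.90142718 241.35419341]]
```

View pics/w14.png

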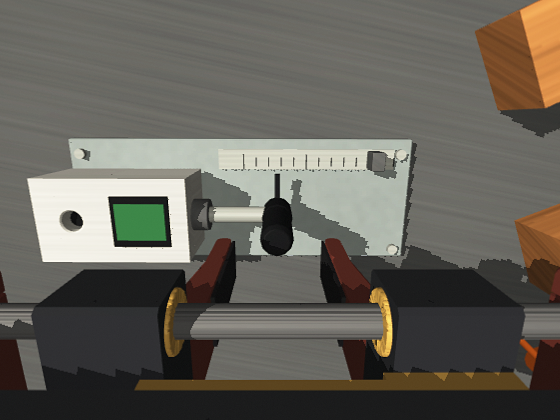

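Run:
```python
from h import *
c=load('w14')
a=cv2.cvtColor(c['frame'],cv2.COLOR_RGB2BGR)[140:190,260:400]
cv2.imwrite('pics/w14z.png',cv2.resize(a,None,fx=5.7,fy=5.7,interpolation=cv2.INTER_CUBIC))
```

```text
(no output)
```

View pics/w14z.png

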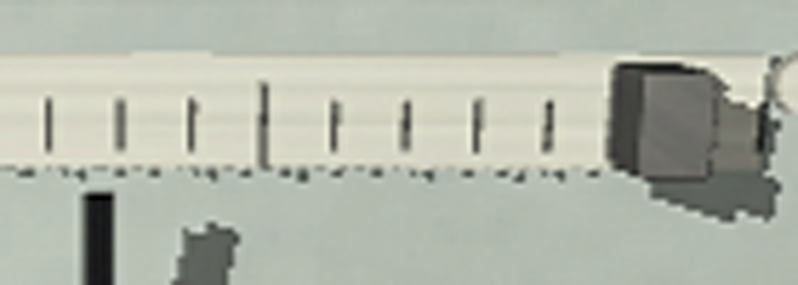

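arm_command(commands=[[[0.004, 0, 0], [-0.005, -0.004, 0.04], 0], [[0.004, 0, 0], [-0.005, -0.004, 0.11], 0], [[0.004, 0, 0], [-0.005, -0.004, 0.18], 0], [[0.004, 0, 0], [-0.005, -0.004, 0.225], 0], [[0.004, 0, 0], [-0.005, -0.004, 0.235], 0]])

```text
t: 13.25
tcp_pos: [0.4919, -0.0013, 0.0613]
tool_rot: [0.0, 0.774, -0.633, -0.001]
wrist_force: [-0.1, 0.1, -0.5]
opening: 0.0442
```

arm_command(commands=[[[0, 0, 0], [0, 0, 0], 0.5], [[0, 0, 0], [0, 0, 0], 1], [[0, 0, 0], [0, 0, 0], 1], [[0, 0, 0], [0, 0, 0], 1], [[0, 0, 0], [0, 0, 0], 1]], force=40)

```text
t: 13.75
tcp_pos: [0.4925, -0.0014, 0.0619]
tool_rot: [0.0, 0.774, -0.633, -0.0]
wrist_force: [-0.1, -0.7, 2.4]
opening: 0.0195
```

Run:
```python
from station import bot,capture
from h import *
s=bot.state();  go(s,[.4925,-.0025,.062],np.radians(-78.5)); print(s['tool_rot'])
c=capture('wrist'); save(c,'w15')
```

```text
t 13.75 tcp [ 0.4925 -0.0014  0.0619] yaw -78.5 F [-0.14 -0.74  2.41] open 0.0195
shift [ 0.0043  0.0009 -0.0006] turn [ 0.0016  0.0011 -0.0016] dist 0.001
[ 1.39598585e-04  7.74140351e-01 -6.33013813e-01 -4.58344692e-04]
```

View pics/w15.png

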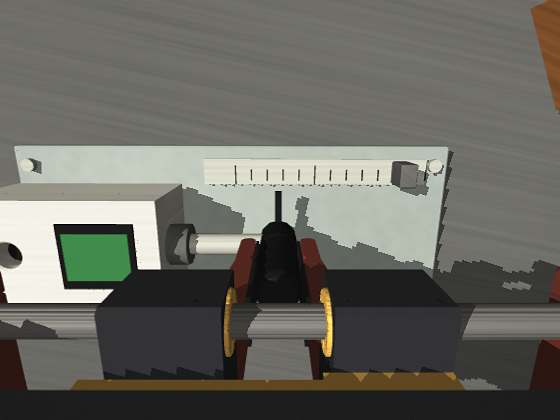

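Run:
```python
from h import *
c=load('w14')
u=np.array([np.cos(np.radians(-78.5)),np.sin(np.radians(-78.5)),0])
Z=lambda x,y:(np.array([x,y])+.5)/5.7-.5+[260,140]
p=plane(c,[Z(98,194),Z(640,76),Z(715,90),Z(711,178),Z(642,172)],.03); print(p)
m=p[1:].mean(0); print('14',m,(m-p[0])@u)
c=load('w15')
a=cv2.cvtColor(c['frame'],cv2.COLOR_RGB2BGR)[150:210,260:440]
cv2.imwrite('pics/w15z.png',cv2.resize(a,None,fx=4.4,fy=4.4,interpolation=cv2.INTER_CUBIC))
```

```text
[[ 0.52004472  0.00528384  0.03      ]
 [ 0.54934785 -0.06094795  0.03      ]
 [ 0.54955454 -0.0710412   0.03      ]
 [ 0.53831726 -0.07374115  0.03      ]
 [ 0.53726369 -0.064586    0.03      ]]
14 [ 0.54362084 -0.06757907  0.03      ] 0.07610048743094179
```

View pics/w15z.png

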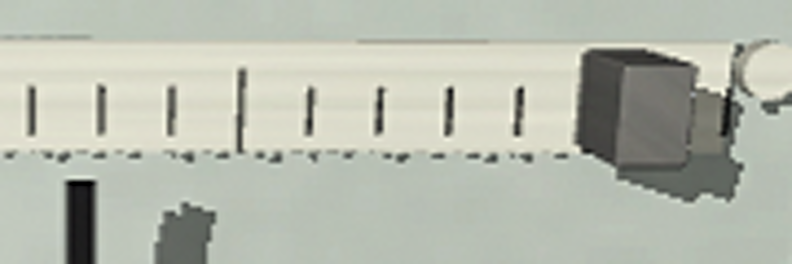

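Run:
```python
from h import *
c=load('w15')
u=np.array([np.cos(np.radians(-78.5)),np.sin(np.radians(-78.5)),0])
Z=lambda x,y:(np.array([x,y])+.5)/4.4-.5+[260,150]
p=plane(c,[Z(81,182),Z(627,66),Z(696,67),Z(689,162),Z(621,167)],.03); print(p)
m=p[1:].mean(0); print('15',m,(m-p[0])@u)
```

```text
[[ 0.52020285  0.00502503  0.03      ]
 [ 0.54964779 -0.06205917  0.03      ]
 [ 0.5513248  -0.07096701  0.03      ]
 [ 0.53900293 -0.07386482  0.03      ]
 [ 0.53654573 -0.06517586  0.03      ]]
15 [ 0.54413032 -0.06801672  0.03      ] 0.07634578005104009
```

arm_command(commands=[[[0, 0, 0], [0.05, 0, 0], 1], [[0, 0, 0], [0.11, 0, 0], 1], [[0, 0, 0], [0.17, 0, 0], 1], [[0, 0, 0], [0.23, 0, 0], 1], [[0, 0, 0], [0.27, 0, 0], 1]])

```text
t: 14.3
tcp_pos: [0.5055, -0.0668, 0.0618]
tool_rot: [-0.001, 0.774, -0.634, -0.002]
wrist_force: [0.1, 9.8, 3.4]
opening: 0.0194
```

arm_command(commands=[[[0, 0, 0], [0, 0, 0], 1], [[0, 0, 0], [0, 0, 0], 1], [[0, 0, 0], [0, 0, 0], 1], [[0, 0, 0], [0, 0, 0], 1], [[0, 0, 0], [0, 0, 0], 1]])

```text
t: 14.8
tcp_pos: [0.5052, -0.0652, 0.0619]
tool_rot: [-0.001, 0.773, -0.634, -0.003]
wrist_force: [0.7, 7.9, 2.5]
opening: 0.0191
```

Run:
```python
from station import bot,capture
from h import *
s=bot.state();  go(s,[.4925,-.0014,.062],np.radians(-78.5))
c=capture('wrist'); save(c,'w16')
a=cv2.cvtColor(c['frame'],cv2.COLOR_RGB2BGR)[140:220,220:380]
cv2.imwrite('pics/w16z.png',cv2.resize(a,None,fx=5,fy=5,interpolation=cv2.INTER_CUBIC))
```

```text
t 14.8 tcp [ 0.5052 -0.0652  0.0619] yaw -78.5 F [0.72 7.87 2.47] open 0.0191
shift [-0.2602 -0.0004  0.001 ] turn [ 0.002   0.0119 -0.0058] dist 0.065
```

View pics/w16z.png

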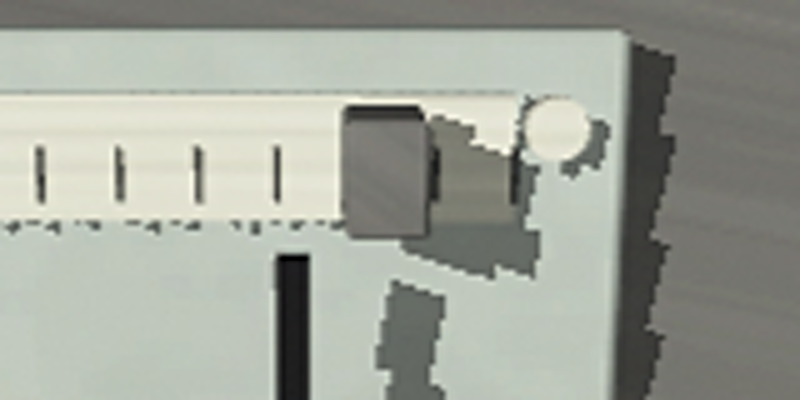

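arm_command(commands=[[[0, 0, 0], [0.015, 0, 0], 1], [[0, 0, 0], [0.03, 0, 0], 1], [[0, 0, 0], [0.043, 0, 0], 1], [[0, 0, 0], [0.048, 0, 0], 1], [[0, 0, 0], [0.048, 0, 0], 1]])

```text
t: 15.35
tcp_pos: [0.5072, -0.0754, 0.0618]
tool_rot: [-0.002, 0.773, -0.634, -0.004]
wrist_force: [1.0, 9.7, 2.3]
opening: 0.0193
```

Run:
```python
from station import bot,capture
from h import *
s=bot.state();  go(s,[.4925,-.0014,.062],np.radians(-78.5))
c=capture('wrist'); save(c,'w17')
c=capture('wrist'); save(c,'w17')
a=cv2.cvtColor(c['frame'],cv2.COLOR_RGB2BGR)[140:220,220:380]
cv2.imwrite('pics/w17z.png',cv2.resize(a,None,fx=5,fy=5,interpolation=cv2.INTER_CUBIC))
```

```text
t 15.35 tcp [ 0.5072 -0.0754  0.0618] yaw -78.5 F [1.01 9.74 2.27] open 0.0193
shift [-3.018e-01 -2.000e-04  1.900e-03] turn [ 0.0018  0.0172 -0.0075] dist 0.075
```

View pics/w17z.png

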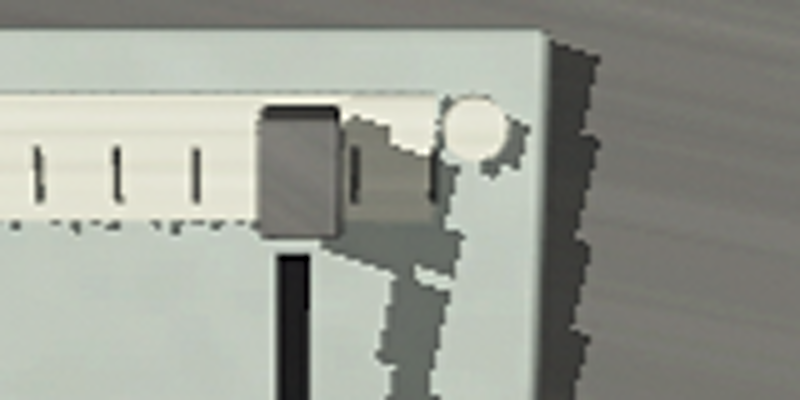

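arm_command(commands=[[[0, 0, 0], [0.008, 0, 0], 1], [[0, 0, 0], [0.008, 0, 0], 1], [[0, 0, 0], [0.008, 0, 0], 1], [[0, 0, 0], [0.008, 0, 0], 1], [[0, 0, 0], [0.008, 0, 0], 1]])

```text
t: 15.95
tcp_pos: [0.5073, -0.0756, 0.0619]
tool_rot: [-0.003, 0.773, -0.634, -0.005]
wrist_force: [-0.1, 9.0, 2.0]
opening: 0.0194
```

Run:
```python
from station import bot,capture
from h import *
for i in range(9):
    c=capture('wrist')
s=bot.state();  go(s,[.4925,-.0014,.062],np.radians(-78.5))
save(c,'w18'); save(capture('side'),'s18')
a=cv2.cvtColor(c['frame'],cv2.COLOR_RGB2BGR)[140:220,220:380]
cv2.imwrite('pics/w18z.png',cv2.resize(a,None,fx=5,fy=5,interpolation=cv2.INTER_CUBIC))
```

```text
t 16.4 tcp [ 0.5072 -0.0755  0.0618] yaw -78.5 F [-0.01  8.46  2.66] open 0.0193
shift [-3.024e-01 -1.000e-04  2.800e-03] turn [ 0.0017  0.0223 -0.0082] dist 0.076
```

View pics/w18z.png

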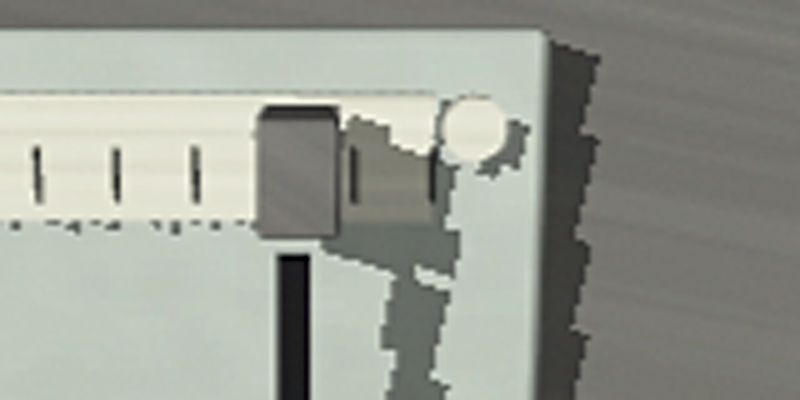

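View pics/s18.png

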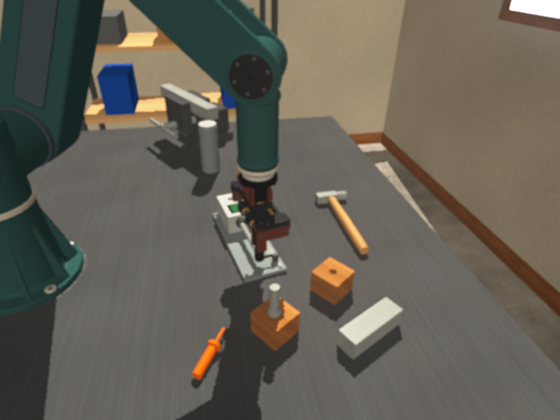

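```bash
python3 -c "
from station import bot
print(bot.finish_job()); s=bot.state(); print(s['t'],s['tcp_pos'],s['opening'])"
```

```text
the job is handed in; nothing more can be done
None
the job is handed in; nothing more can be done
```

The job is handed in at about 16.5 s of the 58 s allowed. The interface gives no verdict, so the results below rest on camera pictures and force readings.

- **Zero button:** I pressed it with the scriber's tip while the rod was home. The press held for about 0.5 s at about 13 N, with the tip roughly at the fully-down height of 47 mm. The button's travel can't be seen directly, so "fully down" is inferred from the force and depth. In the pictures the scriber did not slip in the grip.
- **Scriber:** It is back in its block and released. The side and wrist pictures show it upright in the hole. Seating it briefly pushed with about 34 N before I let go.
- **Rod:** It is pulled out about 76 mm and held with a 40 N grip. In the last picture the pointer is about 0.6 mm short of the marker's centre, against the 5 mm allowed. It stayed steady for about half a second, with about 8.5 N of spring pull at the wrist.
- **Other things on the bench:** In the last side view the can, hammer and offcut look where they were. The orange look-alike tool toppled by itself while the arm was at the scriber; the arm never went near it.

The cameras disagreed by up to 5 mm on the rod handle's position and 2–3 mm on the button's. I settled both on wrist-camera close-ups before acting. No check failed.

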